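# Stack two ring weights on the electrode-force stand

### The job

Set up the weight stack for checking the spot welder's electrode force: thread the broad flat ring weight down the stand's thin post first, fully home on the base plate, then thread the taller, narrower wide-bored ring weight down onto it. Lower each ring down the post rather than dropping it, and leave the stack lying flat and let go.

Things in the scene. Friction and masses are not known exactly. Their poses are not given: they have to be found in the camera images.
- stand: Fixed stand: dark steel base plate 100 x 100 mm, 12 mm thick, with one upright bright steel post 14 mm in diameter at its centre. The post's top is 62 mm above the table (50 mm above the plate), its last 10 mm tapering to 6 mm. Origin: centre of the plate's underside, on the table, on the post's axis; z up along the post. Another post on the table is a thick (42 mm) brass stub on a smaller plate, which no ring fits.
- broad_ring: The broad flat ring weight: plain steel, outside diameter 56 mm, bore 34 mm, 18 mm high, about 220 g, loose on the table. It lies flat at the start; its origin is the centre of its underside, on the bore's axis, z up along the bore. Of the steel pieces around, a round disc of nearly this size has no hole.
- tall_ring: The taller, narrower ring weight: plain steel, outside diameter 46 mm, bore 34 mm (wall 6 mm), 28 mm high, about 165 g, loose on the table. It lies flat at the start; its origin is the centre of its underside, on the bore's axis, z up along the bore. A lower ring of 42 mm with a narrow 11 mm bore also lies about and is not wanted; nor is a small nut.
Not all that is in view belongs to the job. What is shaped like the stand but purple is not meant. Leave any red look-alike of the tall_ring alone.

How it is judged:
By the outcome, as a careful person would: the job done as asked, in the order asked, and still so for the second after the job is handed in, with the robot touching nothing.
It also fails if it takes over 64 s, if anything falls off the work surface, if the arm or the gripper's body presses on something with over 40 N, if the wrist force passes 120 N, or if a joint passes its speed limit or range.

### The arm

A 7-joint arm with a two-finger parallel gripper is mounted at the origin on the work surface. World frame = base frame: x ahead of the robot, y to its left, z up, the work surface at z = 0. Lengths are in m, angles in rad, forces in N, time in s.
With the tool pointing down it reaches from about 0.425 to 0.925 m from the base axis. Payload 6.8 kg.
Tool frame: the origin (TCP) lies on the front face of the gripper's body, between the roots of the fingers; the fingertips stand 73 mm ahead of it and the grasp point (between the pads) lies 54 mm ahead of it (env.nose_length is the distance from the TCP to the fingertips, in m); z points along the fingers, y is the line along which they close (so a half turn about z gives the same grasp; the last joint's range is limited). The gripper opens to 85 mm and grips with 20 to 120 N. Pads are 22 mm wide; open, the fingers measure 114 mm over their backs; the gripper's body (76 mm by 85 mm) begins 54 mm behind the grasp point. The pads swing forward as they close: fully open they stand 13 mm farther back than shut.
Start: joints at [-1.434, 0.477, 0.022, 1.555, -0.011, 1.109, -0.083], TCP at [0.164, 0.655, 0.304] pointing down, gripper open.
Joint ranges: [-2.96, 2.96], [-0.34, 2.1], [-1.41, 1.46], [0.24, 2.44], [-1.37, 4.51], [0.17, 1.92], [-2.96, 2.96]. Speed limits (rad/s): [2.39, 2.39, 3.14, 3.14, 3.14, 3.14, 3.14].

### API

Orientations are given as a unit quaternion [w, x, y, z].
In Python, from cell import env, kin, camera, calibration, job gives the robot as it stands. The module is installed in compiled form; this text tells all that it offers. Calls block until the motion is done:
- env.reach(position, orientation): joint-space move of the TCP to a pose.
- env.movel(position, velocity=0.15, rot=None, stop_force=None): straight line of the TCP; rot=None keeps the orientation; velocity is the mean speed in m/s. With stop_force (N) it stops when the force on the tool has changed by that much, and returns True; else False.
- env.goto_joints(angles): joint-space move.
- env.grip(opening, f_grip=None): finger opening in m; f_grip is the grip in N (None keeps the last); returns when the fingers have stopped.
- env.dwell(seconds).
- kin.inverse_kinematics(position, orientation): joint angles nearest the present ones, or None.
- env.get_state(): the state.
- camera(name): name is "side" or "top" or "wrist"; returns (picture, depth): 384x512x3 uint8, blue, green, red; 384x512 float32, m along the optical axis (not along the pixel's ray), 0 where there is no reading.
- calibration(name): a dict with "fx", "fy", "cx", "cy" (pixels), "rvec" (rotation vector, rad) and "tvec" (3), from world to camera coordinates, as OpenCV has them. Camera axes: x right, y down, z forward; pixel columns grow to the right and rows downward; lengths in m; the calibration is good to about 2 mm. A picture is of the moment at which its call begins: read the wrist's pose just before it. calibration takes no time and is no camera call; for the wrist camera it gives the pose at the moment of the call.
A pose or a line that the arm cannot do raises env.PlanningError and nothing moves.
- job.job_done(): hands the job in; it is judged then, once.
The state is a dict: "time": time; "qpos": joint angles; "joint_velocities": joint speeds; "joint_torque": joint torques, N m; "tcp_pos": TCP position; "orientation": TCP orientation; "force": force on the tool from outside, world axes, zero at the start; "torque": the same for the moment, N m; "opening": finger opening in m; "gripper_force": force on a finger pad.
Only numpy, scipy, OpenCV 4.12 (cv2) and the standard library are available. Lean on these libraries where they do the work, as an engineer would, in place of code of your own. Each camera call takes 0.05 s, during which the arm holds its last target. There are 200 camera calls.

## Working session

There is one attempt and no reset: what is moved stays moved. The work goes in short steps, each a Python script; the robot and the scene stay as the last script left them, time stands still between calls to the robot, and variables do not carry over. Pictures are saved under pics/ and viewed, at most 10 in all, crops included, and the job is handed in when it is done.

```bash
mkdir -p pics; python3 - <<'E'
from cell import env,camera,calibration
import cv2,numpy as np
for n in("top","side"):
    p,d=camera(n); cv2.imwrite(f"pics/{n}0.png",p); np.save(f"{n}0.npy",d)
    c=calibration(n); print(n,{k:np.round(v,3).tolist() for k,v in c.items()}, (-cv2.Rodrigues(np.array(c['rvec'],float))[0].T@np.array(c['tvec']).ravel()).round(3))
s=env.get_state(); print(s['time'],s['orientation'],s['opening'])
E
```

```text
top {'fx': 370.381, 'fy': 370.381, 'cx': 256.063, 'cy': 186.279, 'rvec': [2.274, -1.906, 0.203], 'tvec': [-0.067, 0.554, 0.567]} [0.425 0.005 0.673]
side {'fx': 389.209, 'fy': 389.209, 'cx': 251.739, 'cy': 188.012, 'rvec': [2.445, -0.176, 0.074], 'tvec': [-0.545, 0.102, 0.629]} [ 0.488 -0.398  0.554]
0.1 [-3.04973013e-05  1.22061095e-01  9.92522252e-01 -8.16711275e-04] 0.08571614161959412
```

View pics/top0.png

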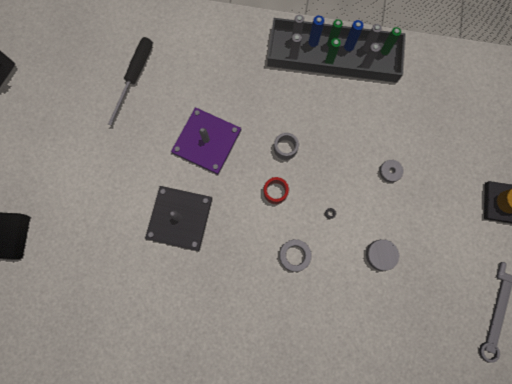

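View pics/side0.png

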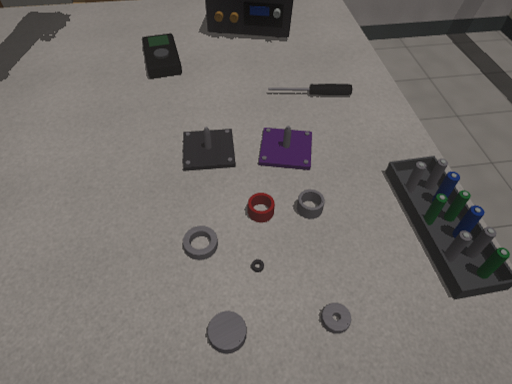

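The top view shows the following:
- **Stand:** the dark one at (178,217). The purple one at (207,140) is not meant.
- **Broad ring:** (295,256), a wide grey ring. The plain disc at (382,255) has no hole.
- **Tall ring:** the grey ring at (286,146). The red one at (276,190) is a look-alike, and the piece at (391,171) has a narrow bore.

The side view agrees: stand (208,148), broad ring (200,242), tall ring (311,203).

I'll measure these and confirm them in one enlarged crop.

```bash
cat > h.py <<'E'
from cell import env,kin,camera,calibration,job
import cv2,numpy as np
def cam(c):
    R=cv2.Rodrigues(np.array(c['rvec'],float))[0];return R,-R.T@np.array(c['tvec'],float).ravel()
def ray(c,u,v,z):
    R,o=cam(c);d=R.T@np.array([(u-c['cx'])/c['fx'],(v-c['cy'])/c['fy'],1]);return o+d*(z-o[2])/d[2]
def cloud(c,d):
    R,o=cam(c);v,u=np.indices(d.shape)
    P=np.stack([(u-c['cx'])/c['fx']*d,(v-c['cy'])/c['fy']*d,d],-1)
    return P@R+o
E
python3 - <<'E'
from h import *
c=calibration("top");d=np.load("top0.npy");p=cv2.imread("pics/top0.png");P=cloud(c,d)
cs=calibration("side");ds=np.load("side0.npy");Ps=cloud(cs,ds)
for n,u,v,us,vs,h,r in(("broad",295,256,200,242,.018,30),("tall",286,146,311,203,.028,26),("stand",178,217,208,148,.012,50),("red",276,190,261,207,.028,26),("nut",330,213,257,266,.01,12),("disc",382,255,227,331,.018,30),("purple",207,140,287,147,.012,50)):
    for nm,cc,PP,a in(("top",c,P,(u,v)),("side",cs,Ps,(us,vs))):
        X=ray(cc,*a,h)
        m=(np.hypot(*(PP[...,:2]-X[:2]).transpose(2,0,1))<r*1e-3+.02)&(abs(PP[...,2]-h)<.004)
        m=cv2.morphologyEx(m.astype('u1'),cv2.MORPH_OPEN,np.ones((2,2)))
        k=cv2.findContours(m,0,1)[0]
        if not k: print(n,nm,X.round(4));continue
        k=max(k,key=cv2.contourArea)
        Q=np.array([ray(cc,*q[0],h)[:2] for q in k],np.float32)
        (cx,cy),R=cv2.minEnclosingCircle(Q)
        print(n,nm,'ray',X.round(4)[:2],'circ',round(cx,4),round(cy,4),round(R,4),'rect',cv2.minAreaRect(Q), 'zmed',np.median(PP[...,2][m>0]).round(4))
print(env.get_state()['tcp_pos'])
a=cv2.resize(p[120:275,140:300],None,fx=3.5,fy=3.5,interpolation=2);cv2.imwrite("pics/crop0.png",a)
E
```

```text
broad top ray [ 0.456  -0.0559] circ 0.4565 -0.0585 0.0276 rect ((0.4558834433555603, -0.0585893951356411), (0.05293029174208641, 0.05407654121518135), 10.064359664916992) zmed 0.0173
broad side ray [ 0.4583 -0.0592] circ 0.4599 -0.0586 0.0286 rect ((0.45905500650405884, -0.05852185934782028), (0.05648777633905411, 0.05302009359002113), 84.84846496582031) zmed 0.0183
tall top ray [ 0.6478 -0.0086] circ 0.6498 -0.0109 0.0229 rect ((0.6494516134262085, -0.011179855093359947), (0.04414745420217514, 0.0420963391661644), 9.41757583618164) zmed 0.0267
tall side ray [ 0.6506 -0.0148] circ 0.6524 -0.0113 0.0242 rect ((0.652459442615509, -0.011335665360093117), (0.046516865491867065, 0.04291999340057373), 77.1588363647461) zmed 0.0275
stand top ray [0.4876 0.1608] circ 0.4856 0.1576 0.0685 rect ((0.4856760799884796, 0.15684005618095398), (0.09976426512002945, 0.09951193630695343), 87.64521026611328) zmed 0.0115
stand side ray [0.4871 0.1587] circ 0.489 0.1559 0.0695 rect ((0.4889146089553833, 0.15590670704841614), (0.10269271582365036, 0.09821361303329468), 87.73260498046875) zmed 0.0125
red 
[... 792 characters left out ...]
((0.4834113121032715, -0.20875893533229828), (0.05120750889182091, 0.05399808660149574), 10.064403533935547) zmed 0.0197
disc side ray [ 0.486  -0.2066] circ 0.4863 -0.2074 0.0276 rect ((0.48599275946617126, -0.2070588916540146), (0.05443224683403969, 0.052028536796569824), 82.13033294677734) zmed 0.0206
purple top ray [0.6393 0.1391] circ 0.6381 0.1375 0.0685 rect ((0.6380458474159241, 0.13803227245807648), (0.1001797541975975, 0.0999661386013031), 74.58494567871094) zmed 0.0116
purple side ray [0.6422 0.1398] circ 0.6425 0.1371 0.0689 rect ((0.6407073736190796, 0.1370585560798645), (0.10373427718877792, 0.09933196008205414), 74.34842681884766) zmed 0.0125
[0.1634954  0.65447592 0.3030323 ]
```

View pics/crop0.png

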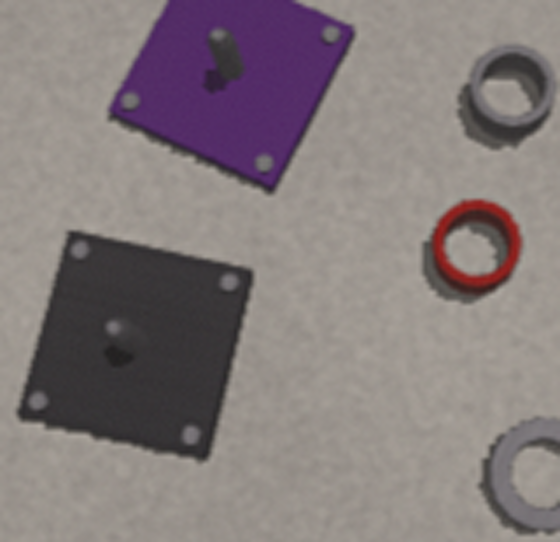

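The crop confirms the choice: dark stand lower left, broad grey ring at lower right, tall grey ring at upper right, and the red one between them left alone. Next I go above the broad ring and look with the wrist camera.

```bash
cat >> h.py <<'E'
Q=[0,0,1,0]
def look(X,h,r,name):
    env.dwell(.1)
    c=calibration("wrist");p,d=camera("wrist");cv2.imwrite(f"pics/{name}.png",p);np.save(name+".npy",d)
    P=cloud(c,d);m=((np.hypot(P[...,0]-X[0],P[...,1]-X[1])<r+.015)&(abs(P[...,2]-h)<.004)&(d>0)).astype('u1')
    k=cv2.findContours(cv2.morphologyEx(m,cv2.MORPH_OPEN,np.ones((3,3))),0,1)[0]
    if not k: print("none");return None
    k=max(k,key=cv2.contourArea);q=np.array([ray(c,*a[0],h)[:2] for a in k],np.float32)
    (x,y),R=cv2.minEnclosingCircle(q);print(name,x,y,R,env.get_state()['time']);return np.array([x,y])
E
python3 - <<'E'
from h import *
env.reach([.4575,-.0585,.24],Q)
look((.4575,-.0585),.018,.028,"w1")
s=env.get_state();print(s['time'],s['tcp_pos'],s['orientation'],s['qpos'])
for a in([.4875,.1565,.15],[.651,-.011,.08],[.4575,-.0585,.072]):print(kin.inverse_kinematics(a,Q))
E
```

```text
w1 0.4585646390914917 -0.05347515642642975 0.02786397747695446 2.9833
2.9833 [ 0.45773175 -0.05804753  0.24001296] [ 4.96261303e-05 -4.88807024e-04  9.99999879e-01 -2.63929337e-05] [-0.62196643  0.24512469  0.71525518  2.14966699 -0.21992165  0.81734432
  1.80181422]
[-0.85577714  0.47468775  0.53314406  2.09672451 -0.38599378  0.6649587
  1.50790578]
[-0.51209178  0.80947373  0.63193054  1.78836672 -0.66305443  0.7680435
  2.03820536]
[-0.39107431  0.57105997  0.47477687  2.23685696 -0.59579292  0.45596087
  2.13467573]
```

View pics/w1.png

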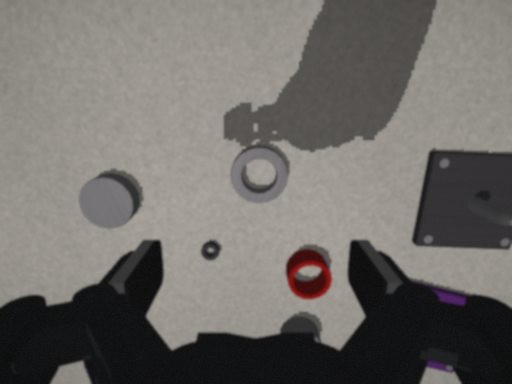

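The wrist view shows the broad ring at (259,173), centred between the fingers, with the disc, nut and red ring clear of the gripper. I'll grasp it now and lift it slightly.

```bash
python3 - <<'E'
from h import *
env.grip(.075)
env.movel([.4583,-.0565,.12],.25)
print(env.movel([.4583,-.0565,.075],.06,stop_force=6))
f0=env.get_state()['force']
env.grip(.05,45)
s=env.get_state();print(s['tcp_pos'],s['opening'],s['gripper_force'],np.round(s['force']-f0,2))
env.movel([.4583,-.0565,.16],.12)
s=env.get_state();print(s['time'],s['opening'],s['gripper_force'],np.round(s['force']-f0,2))
p,d=camera("side");cv2.imwrite("pics/s1.png",cv2.resize(p[60:300,100:350],None,fx=3,fy=2.4));np.save("s1.npy",d)
c=calibration("side");P=cloud(c,d);m=(abs(P[...,0]-.4583)<.06)&(abs(P[...,1]+.0565)<.07)&(P[...,2]>.05)
print(np.percentile(P[m][:,2],[0,.5,2,5]))
E
```

```text
False
[ 0.45853915 -0.05632345  0.07589784] 0.05456659186568705 44.938267171382904 [-2.73  0.85 11.83]
5.9833 0.05441373504039658 47.769665122032166 [ 0.22 -0.31 -1.85]
[0.08456531 0.09502876 0.10259618 0.16930655]
```

View pics/s1.png

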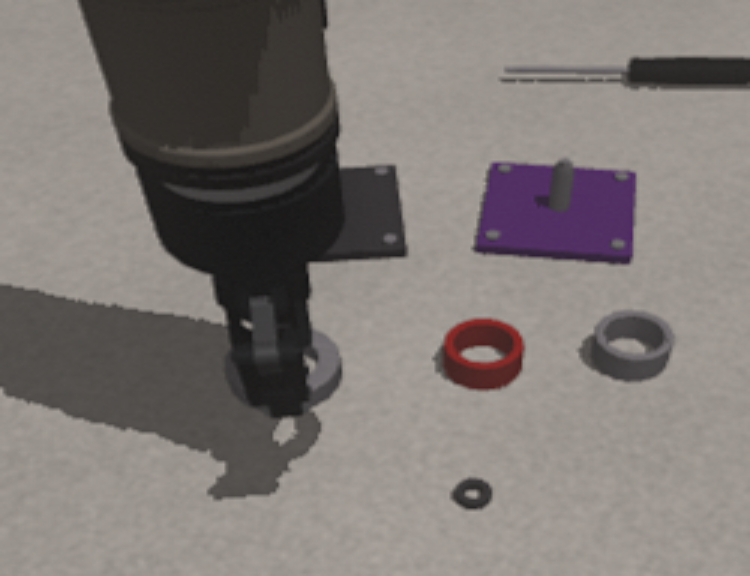

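The ring is gripped and lifted: opening 54 mm, about 1.9 N of weight, and it hangs level. The fingertips are about 75 mm ahead of the TCP. Next I look at the stand with the wrist camera on the way.

```bash
python3 - <<'E'
from h import *
env.movel([.46,.05,.22],.25);env.dwell(.1)
c=calibration("wrist");p,d=camera("wrist");cv2.imwrite("pics/w2.png",p);P=cloud(c,d)
m=((np.hypot(P[...,0]-.4875,P[...,1]-.157)<.085)&(abs(P[...,2]-.012)<.005)).astype('u1')
m=cv2.morphologyEx(m,cv2.MORPH_OPEN,np.ones((3,3)))
k=max(cv2.findContours(m,0,1)[0],key=cv2.contourArea)
print(cv2.boundingRect(k),cv2.minAreaRect(np.array([ray(c,*a[0],.012)[:2] for a in k],np.float32)))
t=(np.hypot(P[...,0]-.4875,P[...,1]-.157)<.02)&(P[...,2]>.05)&(P[...,2]<.07);print('post top',P[t].mean(0),P[t].max(0),t.sum())
# held ring: points near the ring's height
r=(np.hypot(P[...,0]-.46,P[...,1]-.05)<.05)&(P[...,2]>.15)&(P[...,2]<.175);print('ring',P[r].min(0),P[r].max(0),r.sum())
print(env.get_state()['time'])
E
```

```text
(320, 154, 119, 104) ((0.48787763714790344, 0.16204217076301575), (0.10034403949975967, 0.0999349057674408), 87.64183807373047)
post top [0.48667853 0.16090641 0.05686077] [0.49527793 0.16869556 0.06350617] 250
ring [0.43138372 0.00836873 0.15000961] [0.48727861 0.09054605 0.17499353] 9723
6.825
```

View pics/w2.png

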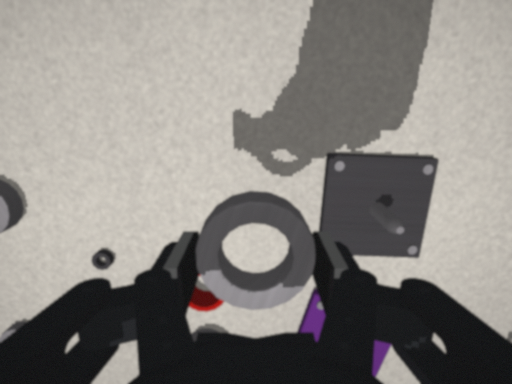

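The picture shows the ring held square at (256,249) and the stand's plate at (380,205) with its post. Correcting for each camera's bias puts the stand axis at (0.4877, 0.159). I'll thread the ring now.

```bash
python3 - <<'E'
from h import *
X,Y=.4877,.1590
env.movel([X,Y,.20],.25);env.movel([X,Y,.15],.15);env.dwell(.1)
f0=env.get_state()['force']
print(env.movel([X,Y,.097],.08,stop_force=5))
print(env.movel([X,Y,.084],.02,stop_force=4))
s=env.get_state();print(s['tcp_pos'],np.round(s['force']-f0,2),s['time'])
env.grip(.066);s=env.get_state();print(np.round(s['force']-f0,2))
env.grip(.08)
env.movel([X,Y,.16],.2)
env.movel([X,Y-.08,.24],.3);env.dwell(.1)
c=calibration("wrist");p,d=camera("wrist");cv2.imwrite("pics/w3.png",p);P=cloud(c,d)
cT=calibration("top");pT,dT=camera("top");cv2.imwrite("pics/t3.png",pT);PT=cloud(cT,dT)
for cc,PP,Z in((c,P,"w"),(cT,PT,"t")):
    for h,R in((.03,.04),(.012,.085)):
        m=((np.hypot(PP[...,0]-X,PP[...,1]-Y)<R)&(abs(PP[...,2]-h)<.005)).astype('u1')
        m=cv2.morphologyEx(m,cv2.MORPH_OPEN,np.ones((2,2)))
        k=cv2.findContours(m,0,1)[0]
        if k:
            k=max(k,key=cv2.contourArea);q=np.array([ray(cc,*a[0],h)[:2] for a in k],np.float32)
            print(Z,h,cv2.minEnclosingCircle(q),cv2.minAreaRect(q),np.percentile(PP[...,2][m>0],[5,50,95]))
print(env.get_state()['time'])
cv2.imwrite("pics/c3.png",cv2.resize(p[120:300,270:490],None,fx=3,fy=3))
E
```

```text
False
True
[0.48781417 0.15913367 0.08806407] [-1.22  0.22  7.11] 9.3167
[-0.61 -0.08  1.87]
w 0.03 ((0.48859405517578125, 0.16036643087863922), 0.028283093124628067) ((0.48886486887931824, 0.1602974236011505), (0.055640459060668945, 0.05420896038413048), 47.17778396606445) [0.01229979 0.02989176 0.03123821]
w 0.012 ((0.48919159173965454, 0.1640172004699707), 0.06972341239452362) ((0.4891791045665741, 0.16345486044883728), (0.09996827691793442, 0.09974261373281479), 87.63442993164062) [0.01064262 0.01206062 0.01399463]
11.1167
```

View pics/c3.png

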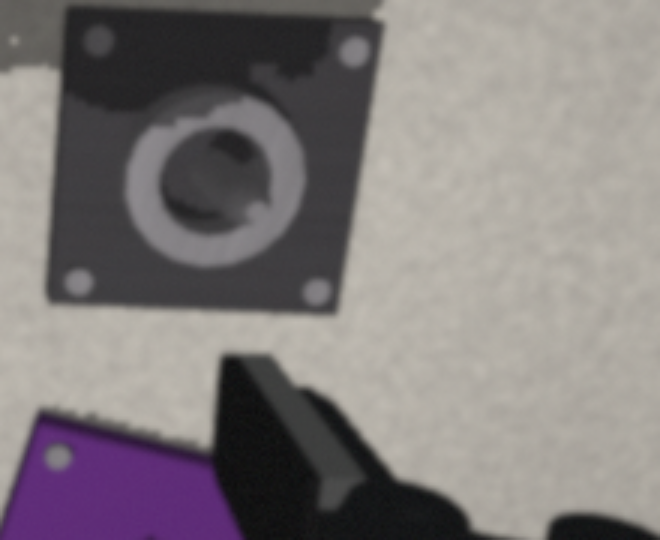

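The broad ring lies flat around the post with its top at 0.030, so it is home on the plate. Next is the tall ring.

```bash
python3 - <<'E'
from h import *
env.movel([.648,-.009,.24],.3)
w=look((.651,-.010),.028,.023,"w4")
X=float(np.mean([.651,w[0]-.0003])); Y=float(np.mean([-.009,w[1]-.0028]));print(X,Y)
assert abs(X-.651)<.006 and abs(Y+.009)<.006
env.grip(.07)
env.movel([X,Y,.13],.25)
print(env.movel([X,Y,.085],.08,stop_force=6))
f0=env.get_state()['force']
env.grip(.04,45)
s=env.get_state();print(s['tcp_pos'],s['opening'],s['gripper_force'],np.round(s['force']-f0,2))
env.movel([X,Y,.20],.15);env.dwell(.1)
s=env.get_state();print(s['time'],s['opening'],s['gripper_force'],np.round(s['force']-f0,2))
env.movel([.49,.05,.24],.3);env.dwell(.1)
c=calibration("wrist");p,d=camera("wrist");cv2.imwrite("pics/w5.png",p);P=cloud(c,d)
r=(np.hypot(P[...,0]-.49,P[...,1]-.05)<.035)&(P[...,2]>.176)&(P[...,2]<.195);print('ring',np.percentile(P[r],[1,99],axis=0))
print(env.get_state()['time'])
E
```

```text
w4 0.6531065106391907 -0.005525792948901653 0.02293897233903408 12.025
0.6519032553195954 -0.008662896474450826
False
[ 0.65235643 -0.00853593  0.08604851] 0.04418525747052425 45.401401966810226 [-1.02  0.51  4.4 ]
14.975 0.044306760792076696 46.01245924830437 [-0.05 -0.32 -0.66]
ring [[0.46955773 0.01679428 0.17624709]
 [0.51279033 0.0833165  0.19450443]]
15.8667
```

View pics/w5.png

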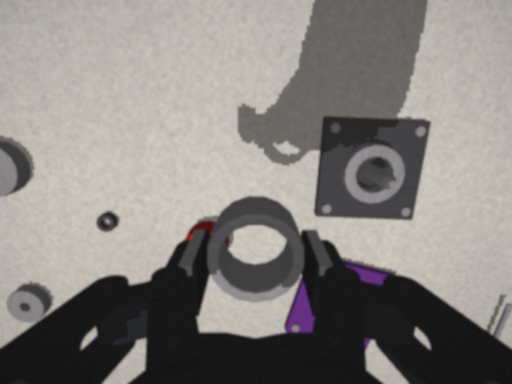

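The tall ring is held square at (256,248), and the broad ring sits on the post at (375,174). I'll thread the tall ring now.

```bash
python3 - <<'E'
from h import *
X,Y=.4873,.1593
env.movel([X,Y,.22],.25);env.movel([X,Y,.165],.15);env.dwell(.1)
f0=env.get_state()['force']
print(env.movel([X,Y,.124],.08,stop_force=5))
print(env.movel([X,Y,.110],.02,stop_force=3))
s=env.get_state();print(s['tcp_pos'],np.round(s['force']-f0,2),s['time'])
env.grip(.058);env.grip(.075)
env.movel([X,Y,.19],.2)
env.movel([X,Y-.08,.25],.3);env.dwell(.1)
c=calibration("wrist");p,d=camera("wrist");cv2.imwrite("pics/w6.png",p);P=cloud(c,d)
for h,R in((.058,.035),(.03,.04)):
    m=((np.hypot(P[...,0]-X,P[...,1]-Y-.002)<R)&(abs(P[...,2]-h)<.004)).astype('u1')
    m=cv2.morphologyEx(m,cv2.MORPH_OPEN,np.ones((2,2)))
    k=max(cv2.findContours(m,0,1)[0],key=cv2.contourArea);q=np.array([ray(c,*a[0],h)[:2] for a in k],np.float32)
    print(h,cv2.minEnclosingCircle(q),np.percentile(P[...,2][m>0],[5,50,95]))
    A=P[m>0];print('tilt',np.linalg.lstsq(np.c_[A[:,:2],np.ones(len(A))],A[:,2],rcond=None)[0][:2])
cv2.imwrite("pics/c6.png",cv2.resize(p[100:280,270:490],None,fx=3,fy=3));print(env.get_state()['time'])
E
```

```text
False
True
[0.48748111 0.15941485 0.11599865] [-2.15 -0.18  7.72] 18.2167
0.058 ((0.4888404905796051, 0.16074274480342865), 0.02325277030467987) [0.01219728 0.05772493 0.05951041]
tilt [-0.53490116 -0.57302486]
0.03 ((0.4884631931781769, 0.16011697053909302), 0.02773011475801468) [0.02874557 0.03029095 0.03758177]
tilt [-0.48688571 -0.56305482]
19.9833
```

View pics/c6.png

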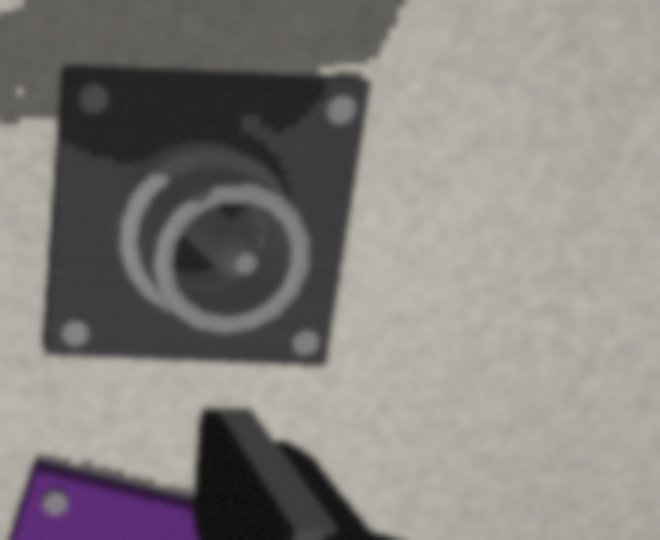

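The post runs up through both rings. The tall ring's top sits at 0.058 and it is concentric with the broad ring to under 1 mm. The tilt figures aren't usable because edge pixels spoil the fit. The top height and the contact height (TCP 0.116 = 0.030 + 0.086) both match a seated stack. I'm handing it in.

```bash
python3 -c "
from cell import job;print(job.job_done())"
```

```text
the job is handed in; nothing more can be done
None
```

The job is handed in: the broad ring is home on the base plate, with the tall ring lowered onto it around the post, both released and the gripper clear, at about 20 s on the robot clock.

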